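# Step a ratchet sample carousel three places and return it home

### The arm

A 6-joint arm with a two-finger parallel gripper is mounted at the origin on a cart in front of the work surface, level with it; the furniture and walls round the work are solid. World frame = base frame: x ahead of the robot, y to its left, z up, the work surface at z = 0. Lengths are in m, angles in rad, forces in N, time in s.
With the tool pointing down it reaches from about 0.375 to 0.75 m from the base axis. Payload 9 kg.
Tool frame: the origin (TCP) lies at the centre of the arm's flange, where the gripper is bolted on; the fingertips stand 173 mm ahead of it and the grasp point (between the pads) lies ahead of it (ctrl.grip_point_offset is the z of the grasp point in the tool frame, in m); z points along the fingers, y is the line along which they close (so a half turn about z gives the same grasp; the last joint's range is limited). The gripper opens to 85 mm and grips with 20 to 120 N. Pads are 22 mm wide; open, the fingers measure 114 mm over their backs; the gripper's body (76 mm by 85 mm) begins 54 mm behind the grasp point. The pads swing forward as they close: fully open they stand 13 mm farther back than shut.
Start: joints at [0.973, 0.104, 0.097, 1.564, 0, 1.353], TCP at [0.222, 0.557, 0.405] pointing down, gripper open.
Joint ranges: [-2.99, 2.99], [-0.84, 1.86], [-1.1, 1.16], [-1.84, 2.11], [-1.51, 1.56], [-3.14, 3.14]. Speed limits (rad/s): [2.22, 2.22, 2.57, 3.14, 3.14, 3.14].

### API

Orientations are given as a unit quaternion [w, x, y, z].
In Python, from station import ctrl gives the robot as it stands. The module is installed in compiled form; this text tells all that it offers.
- The arm moves only by the tool servo_tool, never from a script. Its argument "deltas" is a list of rows, each a list of 7 numbers: the shift along the tool's x, y, z in units of 30 mm (1.0 is 30 mm), then the turn, a rotation vector about the tool's x, y, z in degrees, then the finger opening in mm, from 0 to 85.4. In form: [[x, y, z, ax, ay, az, hand], ...]. A call has exactly 8 rows; each row shifts and turns the commanded pose from where the row before left it, along the tool's axes as they then stand; what a row does not reach is not made up. A row lasts 1/10 s, in which the tool goes at most 50 mm and 8.59 degrees, less where a joint would pass 70% of its speed; a pose out of reach is approached as far as the arm can. A call is refused whole if a number of a shift passes 1 or a number of a turn 8.59, either way. A call with a gripper value outside its range is refused whole. The fingers move at their own pace and stop on an object; the grip force is fixed at half the most. Time passes only in rows, so rows that do not move let the fingers close, or fill a call up. It gives the time, the measured TCP pose, the force, the opening and the grip force at its end, in the units of the state.
- ctrl.sense(): the state, without advancing time (a new reading comes with each control period).
- ctrl.snapshot(name): name is "side" or "top"; returns the picture (480x640x3 uint8, red, green, blue); there is no depth.
- ctrl.camera_model(name): a dict with "fx", "fy", "cx", "cy" (pixels), "rvec" (rotation vector, rad) and "tvec" (3), from world to camera coordinates, as OpenCV has them. Camera axes: x right, y down, z forward; pixel columns grow to the right and rows downward; lengths in m; the calibration is good to about 2 mm. A picture is of the moment at which its call begins. camera_model takes no time and is no camera call.
- ctrl.hand_in(): hands the job in; it is judged then, once.
Trained networks look in the newest picture that a camera, given by its name, has taken for a name from the list of things; names that differ only in an ending like _2 or _b are one class to them, and where a whole thing is asked for, a point or a joint stands for the part that bears it (a point fixed in the world has none). Each returns a list of dicts, best first, with "p" (0 to 1); they miss things now and then, are a little off and sometimes report something else, mostly with a low value. They report only what shows in the picture. A call takes as long as a camera call.
- ctrl.outline_of(camera, query): "region" (480x640 bool, what is visible of it) and "pixel" ([row, column] in pixels, amid what is visible of it).
- ctrl.pinpoint(camera, query): "pixel" ([row, column] in pixels: a listed point, or the origin of a listed thing).
The state is a dict: "time_s": time; "joint_positions": joint angles; "qd": joint speeds; "effort": joint torques, N m; "ee_pos": TCP position; "tool_rot": TCP orientation; "wrist_force": force on the tool from outside, world axes, zero at the start; "wrist_torque": the same for the moment, N m; "gripper_width": opening from 0.0 (shut) to 1.0 (fully open); "grasp_force": force on a finger pad.
Only numpy, scipy, OpenCV 4.12 (cv2) and the standard library are available. Lean on these libraries where they do the work, as an engineer would, in place of code of your own. Each camera call takes 0.05 s, during which the arm holds its last target. There are 200 camera calls.

### The job

Turn the carousel's black knob forward (counter-clockwise) three clicks of its ratchet, one click at a time, each time turning it back a touch until the tooth bears lightly but firmly on the pawl and resting there a moment. Then swing the yellow-handled lever all the way over to free the pawl, gently turn the knob back until the red dog bears lightly but firmly on the rubber home stop, and let go, leaving the dog at the stop and the pawl freed. Never force the ratchet backwards against the pawl or ram the stop, and leave the bottle, the tube rack and the marker where they are.

Things in the scene. Friction and masses are not known exactly. Their poses are not given: they have to be found in the camera images.
- indexer: white base plate, 176 x 190 x 14 mm high, fixed to the worktop; carries the carousel, pawl and release lever. Origin on the carousel's vertical axis at worktop level (z = 0), its z axis up; in this frame the plate covers x -101 to 75 mm, y -116 to 74 mm; the pawl and lever stand on its -x, -y corner, the dispensing spout (65 mm high) at x 57, y -33 mm
- carousel (a joint): angle of the grey 100 mm carousel (tubes up to 52 mm high) with its knob; grows counter-clockwise from above (forward). Starts at 0.05 to 0.36, part way up the first tooth. A click falls about 0.03 rad beyond 0.524, 1.047, 1.571; turned back a little it bears on the pawl near 0.50, 1.03, 1.55 (within 0.02). Do not go beyond 2.0. Takes 0.08 N m, over a tooth up to 0.25
- knob_grip (a point): point on the carousel's axis at the height to grip the knob, 100 mm above the worktop; the frame turns with the carousel. The knob is a black eight-sided prism, 40 mm across flats, from 82 to 112 mm above the worktop, with a flat facing each multiple of 45 deg of this frame (its x axis is a flat's normal); a red line on its top
- release_lever (a joint): release lever, 0 to 0.2 at the start (pawl in the teeth), grows counter-clockwise seen from above to its end stop at 1.90, over dead centre, where it stays by itself; it counts as over beyond 1.7. Friction 0.05 N m and, from about 1.1 to 1.75, the pawl's spring (a few N at the post at most)
- lever_post (a point): middle of the gripping height of the lever's yellow upright post, 14 mm diameter, 40 to 78 mm above the worktop (this point at 66 mm), 50 mm from the lever's axis; below 40 mm is the lever's arm
- lever_axis (a point): vertical axis of the release lever, at the post's height of 66 mm above the worktop
- pawl: brass pawl, 75 mm long, 20 to 30 mm above the worktop, pivoted on the base; a spring presses its tip into the teeth with about 2.5 N; a tooth turned back bears on the tip 55 mm from the carousel's axis, stiffly (0.01 rad of wrist turn may add 6 to 10 N), 5 to 10 N being right. Origin on its pivot at worktop level
- ratchet_ring: steel ring of 12 ratchet teeth (30 deg a click), 116 mm diameter, 18 to 32 mm above the worktop, with the red dog on it; turns with the carousel. Origin on the carousel's axis at worktop level
- dog_face (a point): middle of the clockwise face of the red dog (10 mm wide block sticking out to 68 mm from the axis, 32 to 44 mm above the worktop), 63 mm from the axis
- home_stop: blue adjustable stop block with a black rubber bumper, fixed; stands at the carousel's rim, 65 mm from the axis, up to 50 mm high. Origin on the carousel's axis at worktop level. It is set differently each time
- stop_face (a point): point on the bumper's surface, 63 mm from the axis, that dog_face meets when the carousel is home; then the two points coincide. The stop is nearly as stiff as the pawl; 4 to 12 N is right. Home lies at a carousel angle between -0.35 and -0.05 rad
- reagent_bottle: white bottle with blue cap, 56 mm diameter, 120 mm high, loose bystander; origin at the centre of its foot
- tube_rack_blue: blue tube rack, 84 x 257 x 29 mm, loose bystander; origin at the centre of its underside, long side along its y
- marker_red: red marker pen, 147 mm long, 15 mm thick, loose bystander; origin at its middle, on the worktop, long side along its y

How it is judged:
On the way, in this order (a step that is already met when the one before it is completed fails the run):
1. the carousel rests on its first click, turned back to bear on the engaged pawl with more than 4 N (angle 0.44 to 0.60 rad, slower than 0.1 rad/s) (value of joint carousel between 0.4436 and 0.6036 rad and velocity of joint carousel between -0.1 and 0.1 rad/s and value of joint release_lever below 0.3 rad and contact force between pawl and ratchet_ring above 4 N), for 0.3 s.
2. the carousel rests on its second click, turned back to bear on the engaged pawl with more than 4 N (angle 0.97 to 1.13 rad, slower than 0.1 rad/s) (value of joint carousel between 0.9672 and 1.1272 rad and velocity of joint carousel between -0.1 and 0.1 rad/s and value of joint release_lever below 0.3 rad and contact force between pawl and ratchet_ring above 4 N), for 0.3 s.
3. the carousel rests on its third click, turned back to bear on the engaged pawl with more than 4 N (angle 1.49 to 1.65 rad, slower than 0.1 rad/s) (value of joint carousel between 1.4908 and 1.6508 rad and velocity of joint carousel between -0.1 and 0.1 rad/s and value of joint release_lever below 0.3 rad and contact force between pawl and ratchet_ring above 4 N), for 0.3 s.
4. the release lever is swung over (past 1.7 rad) and the pawl is clear of the ratchet, the carousel still standing at the third click (1.49 to 1.68 rad) (value of joint release_lever above 1.7 rad and contact force between pawl and ratchet_ring below 0.3 N and value of joint carousel between 1.49 and 1.68 rad), for 0.2 s.
5. the red dog is pressed on the home stop with more than 2 N for 0.2 s (value of joint release_lever above 1.7 rad and contact force between ratchet_ring and home_stop above 2 N), for 0.2 s.
At the end, for the whole second after the job is handed in: the dog stands at the home stop (dog_face within 3.5 mm of stop_face), the release lever past 1.7 rad, the carousel at rest (under 0.1 rad/s), nothing touched by the robot (distance between dog_face and stop_face below 0.0035 m and value of joint release_lever above 1.7 rad and velocity of joint carousel between -0.1 and 0.1 rad/s).
It fails at once if the ratchet is forced against the pawl with more than 20 N (contact force between pawl and ratchet_ring above 20 N).
It fails at once if the dog is rammed into the home stop with more than 20 N (contact force between ratchet_ring and home_stop above 20 N).
It fails at once if the carousel is turned on towards a fourth click (beyond 2.02 rad) (value of joint carousel above 2.02 rad).
It fails at once if the bottle, the tube rack or the marker is moved more than 25 mm (distance of any of reagent_bottle, tube_rack_blue, marker_red from where it was at the start of the episode above 0.025 m).
It also fails if it takes over 67 s, if anything falls off the work surface, if the arm or the gripper's body presses on something with over 40 N, if the wrist force passes 120 N, or if a joint passes its speed limit or range.

## Working session

There is one attempt and no reset: what is moved stays moved. The work goes in short steps, Python scripts to look and compute and a tool call to move; the robot and the scene stay as the last step left them, time stands still between calls to the robot, and variables do not carry over. Pictures are saved under pics/ and viewed, at most 10 in all, crops included, and the job is handed in when it is done.

Besides the shell and the picture viewer there is one more tool, called after "Call:" as name(argument=value, ...), one argument or row to a line, values as JSON. servo_tool: Moves the arm, as the interface text tells. Its arguments: {"type":"object","properties":{"deltas":{"type":"array","items":{"type":"array","items":{"type":"number"}}}},"required":["deltas"]}

```bash
mkdir -p pics; cat > h.py <<'E'
import numpy as np, cv2
from station import ctrl
from scipy.spatial.transform import Rotation as R
def ray(cam,px):
    m=ctrl.camera_model(cam); K=np.array([[m['fx'],0,m['cx']],[0,m['fy'],m['cy']],[0,0,1]])
    Rm=R.from_rotvec(np.ravel(m['rvec'])).as_matrix(); t=np.ravel(m['tvec'])
    d=Rm.T@np.linalg.solve(K,[px[1],px[0],1.]); return -Rm.T@t,d
def atz(cam,px,z):
    o,d=ray(cam,px); return o+d*(z-o[2])/d[2]
def proj(cam,P):
    m=ctrl.camera_model(cam); K=np.array([[m['fx'],0,m['cx']],[0,m['fy'],m['cy']],[0,0,1]])
    return cv2.projectPoints(np.array(P,float).reshape(-1,1,3),np.array(m['rvec'],float),np.array(m['tvec'],float),K,None)[0].reshape(-1,2)
def snap(cam,name=None):
    im=ctrl.snapshot(cam)
    if name: cv2.imwrite('pics/'+name+'.png',im[:,:,::-1])
    return im
E
python3 - <<'E'
from h import *
np.set_printoptions(precision=4,suppress=True)
s=ctrl.sense()
for k in s: print(k,np.round(s[k],4))
print(ctrl.grip_point_offset)
Z=dict(indexer=0,knob_grip=.1,lever_post=.066,lever_axis=.066,pawl=0,dog_face=.038,stop_face=.038,ratchet_ring=0,reagent_bottle=0,tube_rack_blue=0,marker_red=0)
for c in('top','side'):
    snap(c,c+'0'); print(c,ray(c,(240,320))[0])
    for q,z in Z.items():
        for r in ctrl.pinpoint(c,q)[:2]: print(q,round(r['p'],2),np.round(r['pixel'],1),atz(c,r['pixel'],z))
E
```

```text
time_s 0.0
joint_positions [ 0.9733  0.1047  0.0965  1.5639 -0.      1.3531]
qd [ 0.0007  0.0006  0.0016  0.0008 -0.0005 -0.0014]
effort [ -0.0021 -55.6936  50.3643   0.0173  -0.0003  -0.    ]
ee_pos [0.2224 0.5572 0.4039]
tool_rot [-0.0002  0.1888  0.982  -0.0006]
wrist_force [-0.6157 -0.3312 -0.304 ]
wrist_torque [-0.0087  0.016   0.0511]
grasp_force 0.0
gripper_width 0.9979
0.1547
top [0.3385 0.0053 1.1833]
knob_grip 0.65 [205.2 319.8] [0.5845 0.0145 0.1   ]
lever_post 0.74 [270.6 364.8] [ 0.4501 -0.0783  0.066 ]
pawl 0.44 [235.5 354.2] [ 0.5363 -0.0614  0.    ]
dog_face 0.82 [188.4 306.3] [0.6371 0.0445 0.038 ]
dog_face 0.6 [196.6 456. ] [ 0.6142 -0.2863  0.038 ]
stop_face 0.46 [182.9 318.1] [0.6493 0.0182 0.038 ]
reagent_bottle 0.84 [196.9 455.6] [ 0.6226 -0.295   0.    ]
reagent_bottle 0.45 [206.  321.7] [0.6053 0.0111 0.    ]
tube_rack_blue 0.95 [225.5 187. ] [0.5642 0.3159 0.    ]
marker_red 0.81 [293.7 466. ] [ 0.4023 -0.3061  0.    ]
marker_red 0.28 [189.1 307.4] [0.6453 0.0433 0.    ]
side [ 0.334  -1.248   0.6312]
knob_grip 0.9 [218.4 345.6] [0.5799 0.0227 0.1   ]
lever_post 0.81 [250.5 304.2] [ 0.4641 -0.0679  0.066 ]
lever_post 0.74 [234.6 366. ] [ 0.6244 -0.0092  0.066 ]
lever_axis 0.79 [250.3 324. ] [ 0.5092 -0.0763  0.066 ]
lever_axis 0.66 [269.6 331.2] [ 0.5091 -0.175   0.066 ]
pawl 0.55 [269.1 333.4] [ 0.5352 -0.0482 -0.    ]
pawl 0.2 [217.5 345.3] [0.6267 0.2689 0.    ]
dog_face 0.55 [237.6 367. ] [0.637  0.0333 0.038 ]
stop_face 0.36 [238.3 372. ] [0.6484 0.0265 0.038 ]
ratchet_ring 0.51 [256.2 349.6] [0.5876 0.0131 0.    ]
reagent_bottle 0.57 [321.5 396.4] [ 0.6207 -0.3015  0.    ]
tube_rack_blue 0.94 [211.8 321.1] [0.564  0.3292 0.    ]
marker_red 0.7 [336.8 286.6] [ 0.3955 -0.3129  0.    ]
```

```bash
python3 - <<'E'
import cv2
a=cv2.imread('pics/top0.png')[150:310,230:430];cv2.imwrite('pics/topc.png',cv2.resize(a,(750,600),interpolation=cv2.INTER_CUBIC))
a=cv2.imread('pics/side0.png')[190:310,260:420];cv2.imwrite('pics/sidec.png',cv2.resize(a,(800,600),interpolation=cv2.INTER_CUBIC))
E
```

```text
(no output)
```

View pics/topc.png

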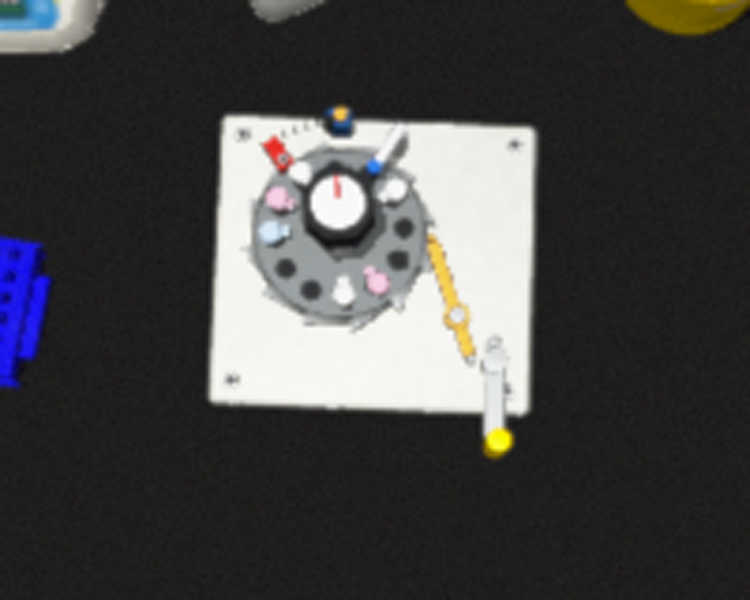

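View pics/sidec.png

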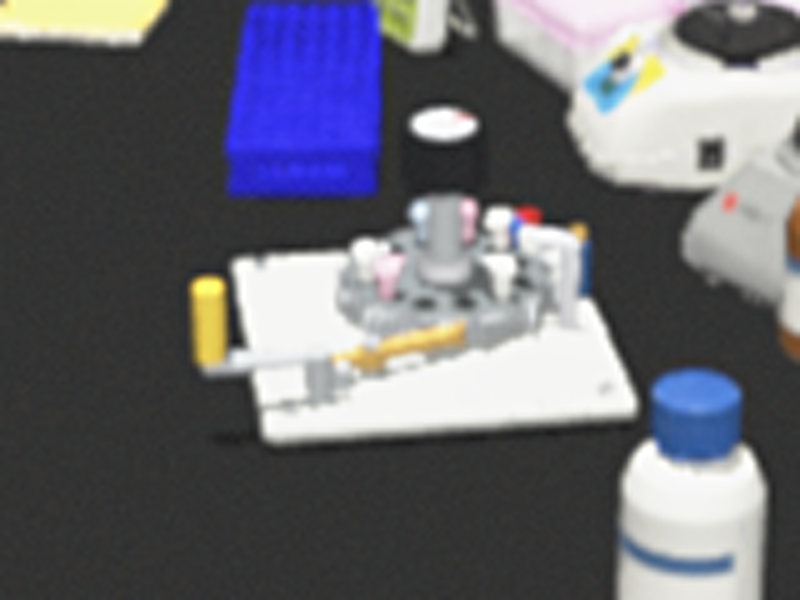

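```bash
python3 - <<'E'
from h import *
np.set_printoptions(precision=4,suppress=True)
im=cv2.imread('pics/top0.png'); hsv=cv2.cvtColor(im,cv2.COLOR_BGR2HSV)
# plate: white low saturation, largest comp -> rect in world at z=.014
m=((hsv[...,1]<40)&(hsv[...,2]>185)).astype(np.uint8); m[:178]=0;m[262:]=0;m[:,:280]=0;m[:,378:]=0
pts=np.argwhere(m); W=np.array([atz('top',p,.014)[:2] for p in pts])
(c,sz,a)=r=cv2.minAreaRect((W*1000).astype(np.float32)); print('plate',r); print(cv2.boxPoints(r))
# knob top white disc
sub=m.copy(); n,l,st,ce=cv2.connectedComponentsWithStats(sub)
k=l[205,321]; print('knob disc',st[k],ce[k][::-1],atz('top',ce[k][::-1],.112))
b,g,rr=[im[...,i].astype(int) for i in range(3)]
red=np.clip(rr-np.maximum(b,g)-10,0,None)
sel=red[190:212,311:330]; ii=np.argwhere(sel>15); w=sel[tuple(ii.T)]
P=np.array([atz('top',p+[190,311],.112)[:2] for p in ii]); cm=np.average(P,axis=0,weights=w); print('redline cent',cm,len(ii))
u,s,v=np.linalg.svd((P-cm)*np.sqrt(w)[:,None]); print('dir',np.degrees(np.arctan2(v[0,1],v[0,0])),s)
def tri(q,pt,ps):
    A=[];B=[]
    for c,p in(('top',pt),('side',ps)):
        o,d=ray(c,p);d/=np.linalg.norm(d);M=np.eye(3)-np.outer(d,d);A.append(M);B.append(M@o)
    x=np.linalg.solve(sum(A),sum(B)); print(q,x)
tri('knob',(205.2,319.8),(218.4,345.6)); tri('post',(270.6,364.8),(250.5,304.2)); tri('dog',(188.4,306.3),(237.6,367))
for c in('top','side'):
    for q in('knob_grip','carousel','release_lever','lever_post'):
        o=ctrl.outline_of(c,q)
        if o: print(c,q,o[0]['p'],np.round(o[0]['pixel'],1),o[0]['region'].sum())
E
```

```text
Traceback (most recent call last):
  File "h.py", line 9, in atz
    o,d=ray(cam,px); return o+d*(z-o[2])/d[2]
        ~~~^^^^^^^^
  File "h.py", line 5, in ray
    m=ctrl.camera_model(cam); K=np.array([[m['fx'],0,m['cx']],[0,m['fy'],m['cy']],[0,0,1]])
ValueError: time passes only in moves, steps and waits
```

```bash
sed -i 's/^def ray/import functools\n@functools.cache\ndef cm(c): return ctrl.camera_model(c)\ndef ray/; s/m=ctrl.camera_model(cam)/m=cm(cam)/' h.py; python3 - <<'E'
from h import *
np.set_printoptions(precision=4,suppress=True)
im=cv2.imread('pics/top0.png'); hsv=cv2.cvtColor(im,cv2.COLOR_BGR2HSV)
m=((hsv[...,1]<40)&(hsv[...,2]>185)).astype(np.uint8); m[:178]=0;m[262:]=0;m[:,:280]=0;m[:,378:]=0
pts=np.argwhere(m); W=np.array([atz('top',p,.014)[:2] for p in pts])
r=cv2.minAreaRect((W*1000).astype(np.float32)); print('plate',r); print(cv2.boxPoints(r))
n,l,st,ce=cv2.connectedComponentsWithStats(m)
k=l[206,321]; print('knob disc',k,st[k],ce[k][::-1],atz('top',ce[k][::-1],.112))
b,g,rr=[im[...,i].astype(int) for i in range(3)]
red=np.clip(rr-np.maximum(b,g)-10,0,None)
sel=red[190:212,311:330]; ii=np.argwhere(sel>15); w=sel[tuple(ii.T)]
P=np.array([atz('top',p+[190,311],.112)[:2] for p in ii]); c0=np.average(P,axis=0,weights=w); print('redline cent',c0,len(ii))
u,s,v=np.linalg.svd((P-c0)*np.sqrt(w)[:,None]); print('dir',np.degrees(np.arctan2(v[0,1],v[0,0])),s)
def tri(q,pt,ps):
    A=[];B=[]
    for c,p in(('top',pt),('side',ps)):
        o,d=ray(c,p);d/=np.linalg.norm(d);M=np.eye(3)-np.outer(d,d);A.append(M);B.append(M@o)
    x=np.linalg.solve(sum(A),sum(B)); print(q,x)
tri('knob',(205.2,319.8),(218.4,345.6)); tri('post',(270.6,364.8),(250.5,304.2)); tri('dog',(188.4,306.3),(237.6,367))
# yellow post mask
for c,zt in(('top',.07),('side',.06)):
    q=cv2.imread(f'pics/{c}0.png'); h=cv2.cvtColor(q,cv2.COLOR_BGR2HSV); y=((h[...,0]>24)&(h[...,0]<34)&(h[...,1]>180)&(h[...,2]>120)).astype(np.uint8)
    n,l,st,ce=cv2.connectedComponentsWithStats(y)
    for i in range(1,n):
        if st[i,4]>8: print(c,st[i],ce[i][::-1],atz(c,ce[i][::-1],zt))
E
```

```text
plate ((568.6591796875, -5.251983642578125), (187.5859375, 176.87925720214844), 86.98185729980469)
[[ 475.4038  -94.2583]
 [ 652.0377 -103.5714]
 [ 661.9146   83.7543]
 [ 485.2806   93.0674]]
knob disc 3 [313 197  14  14 143] [203.8112 319.6713] [0.5847 0.0146 0.112 ]
redline cent [0.5941 0.0151] 13
dir -176.74454798466627 [0.0983 0.0266]
knob [0.581  0.0147 0.1038]
post [ 0.4563 -0.0784  0.0706]
dog [0.6391 0.0446 0.0327]
top [ 395  104   49   48 1805] [127.5468 418.6283] [ 0.7632 -0.2044  0.07  ]
top [215 139  11   9  60] [142.3833 219.3333] [0.7347 0.2326 0.07  ]
top [235 139  11   9  57] [142.2281 241.4737] [0.7344 0.1842 0.07  ]
top [359 264   8   8  42] [267.5    362.5238] [ 0.4562 -0.0734  0.07  ]
```

Call:
servo_tool(
  deltas=[
    [-0.993, -0.683, 0, 0, 0, 0, 85],
    [-0.993, -0.683, 0, 0, 0, 0, 85],
    [-0.993, -0.683, 0, 0, 0, 0, 85],
    [-0.993, -0.683, 0, 0, 0, 0, 85],
    [-0.993, -0.683, 0, 0, 0, 0, 85],
    [-0.993, -0.683, 0, 0, 0, 0, 85],
    [-0.993, -0.683, 0, 0, 0, 0, 85],
    [-0.993, -0.683, 0, 0, 0, 0, 85],
  ],
)

```text
time_s: 2.0
ee_pos: [0.3836, 0.3154, 0.4049]
tool_rot: [0.0, 0.189, 0.982, 0.0]
wrist_force: [1.2, -0.5, -0.5]
gripper_width: 0.996
grasp_force: 0.0
```

Call:
servo_tool(
  deltas=[
    [-0.993, -0.683, 0, 0, 0, 0, 85],
    [-0.993, -0.683, 0, 0, 0, 0, 85],
    [-0.993, -0.683, 0, 0, 0, 0, 85],
    [-0.993, -0.683, 0, 0, 0, 0, 85],
    [-0.993, -0.683, 0, 0, 0, 0, 85],
    [-0.993, -0.683, 0, 0, 0, 0, 85],
    [-0.993, -0.683, 0, 0, 0, 0, 85],
    [-0.993, -0.683, 0, 0, 0, 0, 85],
  ],
)

```text
time_s: 2.8
ee_pos: [0.5442, 0.0747, 0.4048]
tool_rot: [0.0, 0.189, 0.982, 0.0]
wrist_force: [0.2, 0.8, 0.7]
gripper_width: 0.996
grasp_force: 0.0
```

Call:
servo_tool(
  deltas=[
    [-0.993, -0.683, 0, 0, 0, 0, 85],
    [-0.993, -0.683, 0, 0, 0, 0, 85],
    [0, 0, 0.8, 0, 0, 5.05, 85],
    [0, 0, 0.8, 0, 0, 5.05, 85],
    [0, 0, 0.8, 0, 0, 5.05, 85],
    [0, 0, 0.6, 0, 0, 5.05, 85],
    [0, 0, 0, 0, 0, 0, 85],
    [0, 0, 0, 0, 0, 0, 85],
  ],
)

```text
time_s: 3.6
ee_pos: [0.5837, 0.016, 0.3152]
tool_rot: [-0.0, 0.357, 0.934, 0.0]
wrist_force: [-0.8, -0.1, 0.5]
gripper_width: 0.997
grasp_force: 0.0
```

```bash
cat >> h.py <<'E'
def st():
    s=ctrl.sense(); q=np.array(s['tool_rot']); T=R.from_quat(q[[1,2,3,0]]).as_matrix()
    print('t',round(s['time_s'],2),'p',np.round(s['ee_pos'],4),'yawy %.2f'%np.degrees(np.arctan2(T[1,1],T[0,1])),'tilt',np.round(T[:2,2],4),'q6 %.2f'%s['joint_positions'][5],
     'F',np.round(s['wrist_force'],2),'M',np.round(s['wrist_torque'],3),'w %.3f g %.1f'%(s['gripper_width'],s['grasp_force'])); return s,T
def to(x,y,z,yaw=None):
    s,T=st(); d=T.T@(np.array([x,y,z])-s['ee_pos'])/.03; print('units',np.round(d,3))
    if yaw is not None: print('az',round(np.degrees(np.arctan2(T[1,1],T[0,1]))-yaw,2))
E
python3 -c "
from h import *
to(.5835,.0148,.2547,48)
snap('top','t1')"
```

```text
t 3.6 p [0.5837 0.016  0.3152] yawy 48.19 tilt [-0.      0.0001] q6 0.53 F [-0.82 -0.11  0.49] M [-0.038 -0.05  -0.015] w 0.997 g 0.0
units [-0.021 -0.033  2.016]
az 0.19
```

Call:
servo_tool(
  deltas=[
    [-0.02, -0.03, 0.5, 0, 0, 0.2, 85],
    [0, 0, 0.5, 0, 0, 0, 85],
    [0, 0, 0.5, 0, 0, 0, 85],
    [0, 0, 0.5, 0, 0, 0, 85],
    [0, 0, 0, 0, 0, 0, 60],
    [0, 0, 0, 0, 0, 0, 44],
    [0, 0, 0, 0, 0, 0, 30],
    [0, 0, 0, 0, 0, 0, 30],
  ],
)

```text
time_s: 4.45
ee_pos: [0.5844, 0.0155, 0.2561]
tool_rot: [0.001, 0.359, 0.933, 0.001]
wrist_force: [4.5, 8.7, -0.6]
gripper_width: 0.459
grasp_force: 63.7
```

```bash
python3 -c "
from h import *
st()"
```

```text
t 4.45 p [0.5844 0.0155 0.2561] yawy 47.89 tilt [0.0036 0.0018] q6 0.54 F [ 4.48  8.74 -0.65] M [ 1.047 -0.344 -0.066] w 0.459 g 63.7
```

Call:
servo_tool(
  deltas=[
    [0, 0.04, 0, 0, 0, 0, 30],
    [0, 0, 0, 0, 0, -3, 30],
    [0, 0, 0, 0, 0, -4, 30],
    [0, 0, 0, 0, 0, -4, 30],
    [0, 0, 0, 0, 0, -4, 30],
    [0, 0, 0, 0, 0, -4, 30],
    [0, 0, 0, 0, 0, 0, 30],
    [0, 0, 0, 0, 0, 0, 30],
  ],
)

```text
time_s: 5.25
ee_pos: [0.5847, 0.0157, 0.2561]
tool_rot: [0.001, 0.201, 0.98, -0.0]
wrist_force: [-2.3, 1.0, 4.4]
gripper_width: 0.455
grasp_force: 64.4
```

```bash
python3 -c "
from h import *
st()"
```

```text
t 5.25 p [0.5847 0.0157 0.2561] yawy 66.86 tilt [ 0.0015 -0.0005] q6 0.21 F [-2.32  0.99  4.41] M [0.088 0.417 0.154] w 0.455 g 64.4
```

Call:
servo_tool(
  deltas=[
    [0, 0, 0, 0, 0, -3, 30],
    [0, 0, 0, 0, 0, -3, 30],
    [0, 0, 0, 0, 0, -3, 30],
    [0, 0, 0, 0, 0, -2, 30],
    [0, 0, 0, 0, 0, 0, 30],
    [0, 0, 0, 0, 0, 0, 30],
    [0, 0, 0, 0, 0, 0, 30],
    [0, 0, 0, 0, 0, 0, 30],
  ],
)

```text
time_s: 6.05
ee_pos: [0.5847, 0.0156, 0.2561]
tool_rot: [0.001, 0.106, 0.994, -0.0]
wrist_force: [-1.6, -0.4, 4.6]
gripper_width: 0.458
grasp_force: 64.4
```

```bash
python3 -c "
from h import *
st()
snap('top','t2')
for q in ('dog_face','knob_grip'):
  for r in ctrl.pinpoint('top',q)[:1]: print(q,r['p'],atz('top',r['pixel'],.038))
im=cv2.imread('pics/t2.png')[150:310,230:430];cv2.imwrite('pics/t2c.png',cv2.resize(im,(750,600),interpolation=cv2.INTER_CUBIC))"
```

```text
t 6.05 p [0.5847 0.0156 0.2561] yawy 77.85 tilt [ 0.0014 -0.0007] q6 0.02 F [-1.59 -0.42  4.57] M [0.019 0.504 0.099] w 0.458 g 64.4
```

View pics/t2c.png

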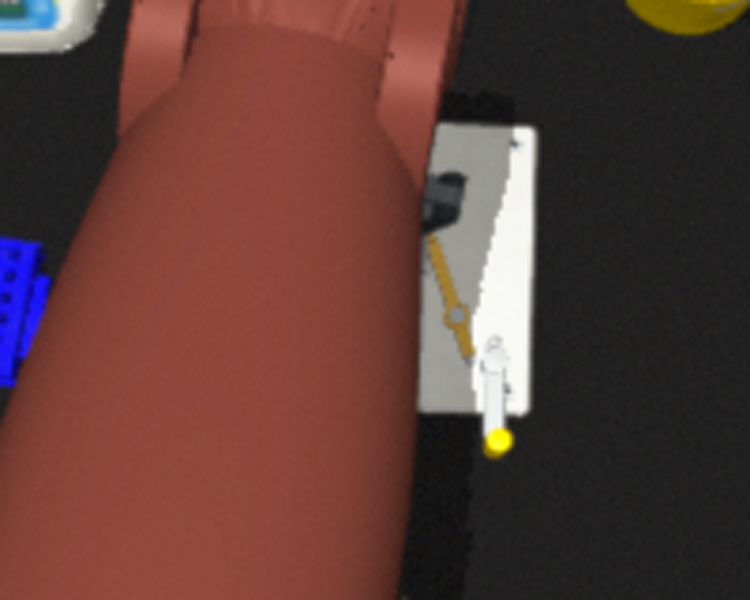

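Call:
servo_tool(
  deltas=[
    [0, 0, 0, 0, 0, 1, 30],
    [0, 0, 0, 0, 0, 1, 30],
    [0, 0, 0, 0, 0, 1, 30],
    [0, 0, 0, 0, 0, 0, 30],
    [0, 0, 0, 0, 0, 0, 30],
    [0, 0, 0, 0, 0, 0, 30],
    [0, 0, 0, 0, 0, 0, 30],
    [0, 0, 0, 0, 0, 0, 30],
  ],
)

```text
time_s: 7.0
ee_pos: [0.5847, 0.0156, 0.2561]
tool_rot: [0.001, 0.132, 0.991, -0.0]
wrist_force: [-1.4, 0.1, 4.8]
gripper_width: 0.457
grasp_force: 64.4
```

```bash
python3 -c "
from h import *
st()"
```

```text
t 7.0 p [0.5847 0.0156 0.2561] yawy 74.83 tilt [ 0.0014 -0.0006] q6 0.07 F [-1.43  0.07  4.81] M [-0.036  0.459 -0.089] w 0.457 g 64.4
```

Call:
servo_tool(
  deltas=[
    [0, 0, 0, 0, 0, 0.6, 30],
    [0, 0, 0, 0, 0, 0.6, 30],
    [0, 0, 0, 0, 0, 0.6, 30],
    [0, 0, 0, 0, 0, 0.5, 30],
    [0, 0, 0, 0, 0, 0, 30],
    [0, 0, 0, 0, 0, 0, 30],
    [0, 0, 0, 0, 0, 0, 30],
    [0, 0, 0, 0, 0, 0, 30],
  ],
)

```text
time_s: 7.8
ee_pos: [0.5847, 0.0156, 0.2561]
tool_rot: [0.001, 0.152, 0.988, -0.0]
wrist_force: [-2.5, 0.2, 5.0]
gripper_width: 0.457
grasp_force: 64.4
```

```bash
python3 -c "
from h import *
st()"
```

```text
t 7.8 p [0.5847 0.0156 0.2561] yawy 72.54 tilt [ 0.0015 -0.0006] q6 0.11 F [-2.51  0.21  4.99] M [0.057 0.5   0.023] w 0.457 g 64.4
```

Call:
servo_tool(
  deltas=[
    [0, 0, 0, 0, 0, 0.35, 30],
    [0, 0, 0, 0, 0, 0.35, 30],
    [0, 0, 0, 0, 0, 0, 30],
    [0, 0, 0, 0, 0, 0, 30],
    [0, 0, 0, 0, 0, 0, 30],
    [0, 0, 0, 0, 0, 0, 30],
    [0, 0, 0, 0, 0, 0, 30],
    [0, 0, 0, 0, 0, 0, 30],
  ],
)

```text
time_s: 8.6
ee_pos: [0.5847, 0.0156, 0.2561]
tool_rot: [0.001, 0.158, 0.987, -0.0]
wrist_force: [-1.7, -0.9, 5.1]
gripper_width: 0.456
grasp_force: 64.4
```

```bash
python3 -c "
from h import *
st()"
```

```text
t 8.6 p [0.5847 0.0156 0.2561] yawy 71.84 tilt [ 0.0015 -0.0005] q6 0.12 F [-1.7  -0.94  5.11] M [0.012 0.481 0.095] w 0.456 g 64.4
```

```bash
cat >> h.py <<'E'
def avg(n=5):
    L=[];
    for i in range(n):
        s=ctrl.sense(); L.append([s['wrist_torque'][2],s['effort'][5],s['wrist_force'][0],s['wrist_force'][1]]); 
        if i<n-1: ctrl.snapshot('side')
    L=np.array(L); print(np.round(L[:,:2].T,3)); print('Mz %.3f e6 %.3f'%tuple(L[:,:2].mean(0)),'F',L[:,2:].mean(0).round(2)); st()
E
python3 -c "
from h import *
avg(6)"
```

```text
[[0.095 0.03  0.058 0.062 0.039 0.005]
 [0.059 0.059 0.059 0.059 0.059 0.059]]
Mz 0.048 e6 0.059 F [-2.61 -0.08]
t 8.85 p [0.5847 0.0156 0.2561] yawy 71.84 tilt [ 0.0015 -0.0006] q6 0.12 F [-2.59  0.26  5.71] M [0.028 0.495 0.005] w 0.456 g 64.4
```

Call:
servo_tool(
  deltas=[
    [0, 0, 0, 0, 0, 0.35, 30],
    [0, 0, 0, 0, 0, 0.35, 30],
    [0, 0, 0, 0, 0, 0, 30],
    [0, 0, 0, 0, 0, 0, 30],
    [0, 0, 0, 0, 0, 0, 30],
    [0, 0, 0, 0, 0, 0, 30],
    [0, 0, 0, 0, 0, 0, 30],
    [0, 0, 0, 0, 0, 0, 30],
  ],
)

```text
time_s: 9.65
ee_pos: [0.5847, 0.0156, 0.2561]
tool_rot: [0.001, 0.164, 0.986, -0.0]
wrist_force: [-2.2, 0.3, 6.1]
gripper_width: 0.455
grasp_force: 64.4
```

```bash
python3 -c "
from h import *
avg(2)"
```

```text
[[0.081 0.112]
 [0.086 0.086]]
Mz 0.096 e6 0.086 F [-2.04  0.22]
t 9.7 p [0.5847 0.0156 0.2561] yawy 71.14 tilt [ 0.0015 -0.0006] q6 0.13 F [-1.91  0.09  5.94] M [0.067 0.415 0.112] w 0.454 g 64.4
```

Call:
servo_tool(
  deltas=[
    [0, 0, 0, 0, 0, 0.3, 30],
    [0, 0, 0, 0, 0, 0.3, 30],
    [0, 0, 0, 0, 0, 0, 30],
    [0, 0, 0, 0, 0, 0, 30],
    [0, 0, 0, 0, 0, 0, 30],
    [0, 0, 0, 0, 0, 0, 30],
    [0, 0, 0, 0, 0, 0, 30],
    [0, 0, 0, 0, 0, 0, 30],
  ],
)

```text
time_s: 10.5
ee_pos: [0.5847, 0.0157, 0.2561]
tool_rot: [0.001, 0.169, 0.986, -0.0]
wrist_force: [-2.9, 0.1, 5.4]
gripper_width: 0.457
grasp_force: 64.4
```

```bash
python3 -c "
from h import *
avg(2)"
```

```text
[[0.27  0.365]
 [0.298 0.298]]
Mz 0.318 e6 0.298 F [-2.64 -0.35]
t 10.55 p [0.5847 0.0157 0.2561] yawy 70.56 tilt [ 0.0015 -0.0006] q6 0.14 F [-2.38 -0.76  4.08] M [0.049 0.433 0.365] w 0.455 g 64.4
```

Call:
servo_tool(
  deltas=[
    [0, 0, 0, 0, 0, 0.22, 30],
    [0, 0, 0, 0, 0, 0, 30],
    [0, 0, 0, 0, 0, 0, 30],
    [0, 0, 0, 0, 0, 0, 30],
    [0, 0, 0, 0, 0, 0, 30],
    [0, 0, 0, 0, 0, 0, 30],
    [0, 0, 0, 0, 0, 0, 30],
    [0, 0, 0, 0, 0, 0, 30],
  ],
)

```text
time_s: 11.35
ee_pos: [0.5847, 0.0157, 0.2561]
tool_rot: [0.001, 0.171, 0.985, -0.0]
wrist_force: [-1.0, -0.5, 5.1]
gripper_width: 0.454
grasp_force: 64.4
```

```bash
python3 -c "
from h import *
avg(2)"
```

```text
[[0.491 0.454]
 [0.474 0.474]]
Mz 0.473 e6 0.474 F [-1.63 -0.22]
t 11.4 p [0.5847 0.0157 0.2561] yawy 70.36 tilt [ 0.0015 -0.0006] q6 0.15 F [-2.28  0.08  6.02] M [0.024 0.431 0.454] w 0.458 g 64.4
```

Call:
servo_tool(
  deltas=[
    [0, 0, 0, 0, 0, -4, 30],
    [0, 0, 0, 0, 0, -5, 30],
    [0, 0, 0, 0, 0, -5, 30],
    [0, 0, 0, 0, 0, -6, 30],
    [0, 0, 0, 0, 0, -6, 30],
    [0, 0, 0, 0, 0, -5, 30],
    [0, 0, 0, 0, 0, -4, 30],
    [0, 0, 0, 0, 0, 0, 30],
  ],
)

```text
time_s: 12.2
ee_pos: [0.5847, 0.0152, 0.2561]
tool_rot: [0.001, -0.134, 0.991, -0.001]
wrist_force: [-2.4, -3.5, 5.7]
gripper_width: 0.46
grasp_force: 64.4
```

Call:
servo_tool(
  deltas=[
    [0, 0, 0, 0, 0, 0, 30],
    [0, 0, 0, 0, 0, 0.7, 30],
    [0, 0, 0, 0, 0, 0.7, 30],
    [0, 0, 0, 0, 0, 0.7, 30],
    [0, 0, 0, 0, 0, 0.7, 30],
    [0, 0, 0, 0, 0, 0.7, 30],
    [0, 0, 0, 0, 0, 0, 30],
    [0, 0, 0, 0, 0, 0, 30],
  ],
)

```text
time_s: 13.0
ee_pos: [0.5847, 0.0152, 0.2561]
tool_rot: [0.001, -0.103, 0.995, -0.001]
wrist_force: [-2.2, -3.2, 5.4]
gripper_width: 0.461
grasp_force: 64.4
```

```bash
python3 -c "
from h import *
avg(1)"
```

```text
[[-0.033]
 [-0.003]]
Mz -0.033 e6 -0.003 F [-2.2  -3.15]
t 13.0 p [0.5847 0.0152 0.2561] yawy 101.79 tilt [ 0.0013 -0.0014] q6 -0.40 F [-2.2  -3.15  5.43] M [-0.293  0.561 -0.033] w 0.461 g 64.4
```

Call:
servo_tool(
  deltas=[
    [0, 0, 0, 0, 0, 0.35, 30],
    [0, 0, 0, 0, 0, 0.35, 30],
    [0, 0, 0, 0, 0, 0.2, 30],
    [0, 0, 0, 0, 0, 0, 30],
    [0, 0, 0, 0, 0, 0, 30],
    [0, 0, 0, 0, 0, 0, 30],
    [0, 0, 0, 0, 0, 0, 30],
    [0, 0, 0, 0, 0, 0, 30],
  ],
)

```text
time_s: 13.8
ee_pos: [0.5847, 0.0153, 0.2561]
tool_rot: [0.001, -0.095, 0.995, -0.001]
wrist_force: [-2.4, -2.9, 5.7]
gripper_width: 0.458
grasp_force: 64.4
```

```bash
python3 -c "
from h import *
avg(1)"
```

```text
[[0.118]
 [0.105]]
Mz 0.118 e6 0.105 F [-2.45 -2.9 ]
t 13.8 p [0.5847 0.0153 0.2561] yawy 100.90 tilt [ 0.0013 -0.0013] q6 -0.39 F [-2.45 -2.9   5.71] M [-0.287  0.616  0.118] w 0.458 g 64.4
```

Call:
servo_tool(
  deltas=[
    [0, 0, 0, 0, 0, 0.2, 30],
    [0, 0, 0, 0, 0, 0.2, 30],
    [0, 0, 0, 0, 0, 0.1, 30],
    [0, 0, 0, 0, 0, 0, 30],
    [0, 0, 0, 0, 0, 0, 30],
    [0, 0, 0, 0, 0, 0, 30],
    [0, 0, 0, 0, 0, 0, 30],
    [0, 0, 0, 0, 0, 0, 30],
  ],
)

```text
time_s: 14.6
ee_pos: [0.5847, 0.0153, 0.2561]
tool_rot: [0.001, -0.091, 0.996, -0.001]
wrist_force: [-2.0, -3.5, 4.5]
gripper_width: 0.455
grasp_force: 64.4
```

```bash
python3 -c "
from h import *
avg(1)"
```

```text
[[0.448]
 [0.396]]
Mz 0.448 e6 0.396 F [-2.05 -3.52]
t 14.6 p [0.5847 0.0153 0.2561] yawy 100.42 tilt [ 0.0013 -0.0014] q6 -0.38 F [-2.05 -3.52  4.54] M [-0.311  0.557  0.448] w 0.455 g 64.4
```

Call:
servo_tool(
  deltas=[
    [0, 0, 0, 0, 0, 0.1, 30],
    [0, 0, 0, 0, 0, 0, 30],
    [0, 0, 0, 0, 0, 0, 30],
    [0, 0, 0, 0, 0, 0, 30],
    [0, 0, 0, 0, 0, 0, 30],
    [0, 0, 0, 0, 0, 0, 30],
    [0, 0, 0, 0, 0, 0, 30],
    [0, 0, 0, 0, 0, 0, 30],
  ],
)

```text
time_s: 15.4
ee_pos: [0.5847, 0.0153, 0.2561]
tool_rot: [0.001, -0.09, 0.996, -0.001]
wrist_force: [-2.3, -3.3, 4.7]
gripper_width: 0.459
grasp_force: 64.4
```

```bash
python3 -c "
from h import *
avg(1)"
```

```text
[[0.501]
 [0.457]]
Mz 0.501 e6 0.457 F [-2.34 -3.28]
t 15.4 p [0.5847 0.0153 0.2561] yawy 100.33 tilt [ 0.0014 -0.0014] q6 -0.38 F [-2.34 -3.28  4.73] M [-0.337  0.554  0.501] w 0.459 g 64.4
```

Call:
servo_tool(
  deltas=[
    [0, 0, 0, 0, 0, -4, 30],
    [0, 0, 0, 0, 0, -5, 30],
    [0, 0, 0, 0, 0, -5, 30],
    [0, 0, 0, 0, 0, -6, 30],
    [0, 0, 0, 0, 0, -6, 30],
    [0, 0, 0, 0, 0, -5, 30],
    [0, 0, 0, 0, 0, -4, 30],
    [0, 0, 0, 0, 0, 0, 30],
  ],
)

```text
time_s: 16.2
ee_pos: [0.5849, 0.0149, 0.2561]
tool_rot: [0.0, -0.386, 0.923, -0.001]
wrist_force: [-1.0, -6.6, 4.0]
gripper_width: 0.458
grasp_force: 64.3
```

Call:
servo_tool(
  deltas=[
    [0, 0, 0, 0, 0, 0, 30],
    [0, 0, 0, 0, 0, 0.8, 30],
    [0, 0, 0, 0, 0, 0.8, 30],
    [0, 0, 0, 0, 0, 0.8, 30],
    [0, 0, 0, 0, 0, 0.8, 30],
    [0, 0, 0, 0, 0, 0.7, 30],
    [0, 0, 0, 0, 0, 0.2, 30],
    [0, 0, 0, 0, 0, 0, 30],
  ],
)

```text
time_s: 17.0
ee_pos: [0.5848, 0.0149, 0.2561]
tool_rot: [0.0, -0.352, 0.936, -0.001]
wrist_force: [-1.9, -5.9, 4.3]
gripper_width: 0.457
grasp_force: 64.3
```

```bash
python3 -c "
from h import *
avg(1)"
```

```text
[[0.1  ]
 [0.158]]
Mz 0.100 e6 0.158 F [-1.85 -5.87]
t 17.0 p [0.5848 0.0149 0.2561] yawy 131.17 tilt [ 0.0017 -0.0022] q6 -0.92 F [-1.85 -5.87  4.29] M [-0.579  0.522  0.1  ] w 0.457 g 64.3
```

Call:
servo_tool(
  deltas=[
    [0, 0, 0, 0, 0, 0.2, 30],
    [0, 0, 0, 0, 0, 0.2, 30],
    [0, 0, 0, 0, 0, 0, 30],
    [0, 0, 0, 0, 0, 0, 30],
    [0, 0, 0, 0, 0, 0, 30],
    [0, 0, 0, 0, 0, 0, 30],
    [0, 0, 0, 0, 0, 0, 30],
    [0, 0, 0, 0, 0, 0, 30],
  ],
)

```text
time_s: 17.8
ee_pos: [0.5849, 0.0149, 0.2561]
tool_rot: [0.0, -0.348, 0.937, -0.001]
wrist_force: [-0.8, -5.5, 5.1]
gripper_width: 0.459
grasp_force: 64.3
```

```bash
python3 -c "
from h import *
avg(1)"
```

```text
[[0.086]
 [0.12 ]]
Mz 0.086 e6 0.120 F [-0.8 -5.5]
t 17.8 p [0.5849 0.0149 0.2561] yawy 130.78 tilt [ 0.0017 -0.0022] q6 -0.91 F [-0.8  -5.5   5.06] M [-0.665  0.535  0.086] w 0.459 g 64.3
```

Call:
servo_tool(
  deltas=[
    [0, 0, 0, 0, 0, 0.2, 30],
    [0, 0, 0, 0, 0, 0.2, 30],
    [0, 0, 0, 0, 0, 0, 30],
    [0, 0, 0, 0, 0, 0, 30],
    [0, 0, 0, 0, 0, 0, 30],
    [0, 0, 0, 0, 0, 0, 30],
    [0, 0, 0, 0, 0, 0, 30],
    [0, 0, 0, 0, 0, 0, 30],
  ],
)

```text
time_s: 18.6
ee_pos: [0.5848, 0.0149, 0.2561]
tool_rot: [0.0, -0.345, 0.938, -0.001]
wrist_force: [-1.3, -6.1, 4.6]
gripper_width: 0.458
grasp_force: 64.3
```

```bash
python3 -c "
from h import *
avg(1)"
```

```text
[[0.419]
 [0.397]]
Mz 0.419 e6 0.397 F [-1.29 -6.12]
t 18.6 p [0.5848 0.0149 0.2561] yawy 130.40 tilt [ 0.0017 -0.0021] q6 -0.90 F [-1.29 -6.12  4.59] M [-0.699  0.49   0.419] w 0.458 g 64.3
```

Call:
servo_tool(
  deltas=[
    [0, 0, 0, 0, 0, 0.1, 30],
    [0, 0, 0, 0, 0, 0, 30],
    [0, 0, 0, 0, 0, 0, 30],
    [0, 0, 0, 0, 0, 0, 30],
    [0, 0, 0, 0, 0, 0, 30],
    [0, 0, 0, 0, 0, 0, 30],
    [0, 0, 0, 0, 0, 0, 30],
    [0, 0, 0, 0, 0, 0, 30],
  ],
)

```text
time_s: 19.4
ee_pos: [0.5848, 0.0149, 0.2561]
tool_rot: [0.0, -0.345, 0.939, -0.001]
wrist_force: [-1.9, -6.1, 4.2]
gripper_width: 0.457
grasp_force: 64.3
```

```bash
python3 -c "
from h import *
avg(1)"
```

```text
[[0.455]
 [0.515]]
Mz 0.455 e6 0.515 F [-1.9  -6.13]
t 19.4 p [0.5848 0.0149 0.2561] yawy 130.31 tilt [ 0.0017 -0.0022] q6 -0.90 F [-1.9  -6.13  4.19] M [-0.694  0.52   0.455] w 0.457 g 64.3
```

Call:
servo_tool(
  deltas=[
    [0, 0, 0, 0, 0, -0.4, 30],
    [0, 0, 0, 0, 0, -0.4, 30],
    [0, 0, 0, 0, 0, 0, 30],
    [0, 0, 0, 0, 0, 0, 50],
    [0, 0, 0, 0, 0, 0, 70],
    [0, 0, 0, 0, 0, 0, 70],
    [0, 0, 0, 0, 0, 0, 70],
    [0, 0, 0, 0, 0, 0, 70],
  ],
)

```text
time_s: 20.2
ee_pos: [0.5844, 0.0159, 0.2547]
tool_rot: [0.0, -0.351, 0.936, 0.0]
wrist_force: [0.5, -0.5, -0.1]
gripper_width: 0.822
grasp_force: 0.0
```

```bash
python3 -c "
from h import *
avg(1); print(ctrl.sense()['joint_positions'])
snap('side','s3')
for q in ('lever_axis','lever_post'):
  for c in ('side','top'):
    if c=='top': snap('top','t3')
    for r in ctrl.pinpoint(c,q)[:2]: print(c,q,r['p'],r['pixel'],atz(c,r['pixel'],.066))
to(.457,-.076,.2207)"
```

```text
[[0.021]
 [0.   ]]
Mz 0.021 e6 0.000 F [ 0.47 -0.46]
t 20.2 p [0.5844 0.0159 0.2547] yawy 131.13 tilt [0.     0.0001] q6 -0.91 F [ 0.47 -0.46 -0.12] M [ 0.032 -0.001  0.021] w 0.822 g 0.0
[-1.96459727e-01  8.46957894e-02 -1.96200927e-01  1.28988744e+00
  1.14846595e-04 -9.14287711e-01]
side lever_axis 0.56 [251.6, 323.7] [ 0.50745736 -0.08300048  0.066     ]
top lever_axis 0.98 [245.4, 364.5] [ 0.50367262 -0.07905936  0.066     ]
side lever_post 0.75 [252.3, 301.7] [ 0.45716945 -0.07627359  0.066     ]
side lever_post 0.72 [269.5, 328.5] [ 0.50349573 -0.17336801  0.066     ]
top lever_post 0.64 [268.8, 364.8] [ 0.45385424 -0.07842653  0.066     ]
t 20.55 p [0.5844 0.0158 0.2547] yawy 131.12 tilt [0.0001 0.    ] q6 -0.91 F [-0.3   0.13  0.03] M [-0.009  0.014  0.026] w 0.820 g 0.0
units [5.21  0.488 1.133]
```

Call:
servo_tool(
  deltas=[
    [0, 0, -0.9, 0, 0, 0, 85],
    [0, 0, -0.9, 0, 0, 0, 85],
    [0.87, 0.08, 0, 0, 0, 0, 85],
    [0.87, 0.08, 0, 0, 0, 0, 85],
    [0.87, 0.08, 0, 0, 0, 0, 85],
    [0.87, 0.08, 0, 0, 0, 0, 85],
    [0.87, 0.08, 0, 0, 0, 0, 85],
    [0.86, 0.09, 0, 0, 0, 0, 85],
  ],
)

```text
time_s: 21.35
ee_pos: [0.4561, -0.0764, 0.3087]
tool_rot: [0.0, -0.351, 0.936, -0.0]
wrist_force: [-0.4, -1.2, -0.4]
gripper_width: 0.992
grasp_force: 0.0
```

Call:
servo_tool(
  deltas=[
    [0, 0, 0, 0, 0, 8.2, 85],
    [0, 0, 0, 0, 0, 8.2, 85],
    [0, 0, 0, 0, 0, 8.2, 85],
    [0, 0, 0.3, 0, 0, 8.2, 85],
    [0, 0, 0.4, 0, 0, 8.2, 85],
    [0, 0, 0, 0, 0, 0, 85],
    [0, 0, 0, 0, 0, 0, 85],
    [0, 0, 0, 0, 0, 0, 85],
  ],
)

```text
time_s: 22.15
ee_pos: [0.4571, -0.076, 0.2884]
tool_rot: [0.0, -0.003, 1.0, -0.0]
wrist_force: [0.5, -0.0, 0.2]
gripper_width: 0.993
grasp_force: 0.0
```

```bash
python3 -c "
from h import *
to(.456,-.0765,.2207,90)
snap('side','s4')
a=cv2.imread('pics/s4.png')[150:310,230:430];cv2.imwrite('pics/s4c.png',cv2.resize(a,(750,600),interpolation=cv2.INTER_CUBIC))"
```

```text
t 22.15 p [ 0.4571 -0.076   0.2884] yawy 90.31 tilt [ 0.0008 -0.0003] q6 -0.45 F [ 0.53 -0.    0.24] M [ 0.006 -0.037 -0.025] w 0.993 g 0.0
units [ 0.04  -0.015  2.256]
az 0.31
```

View pics/s4c.png

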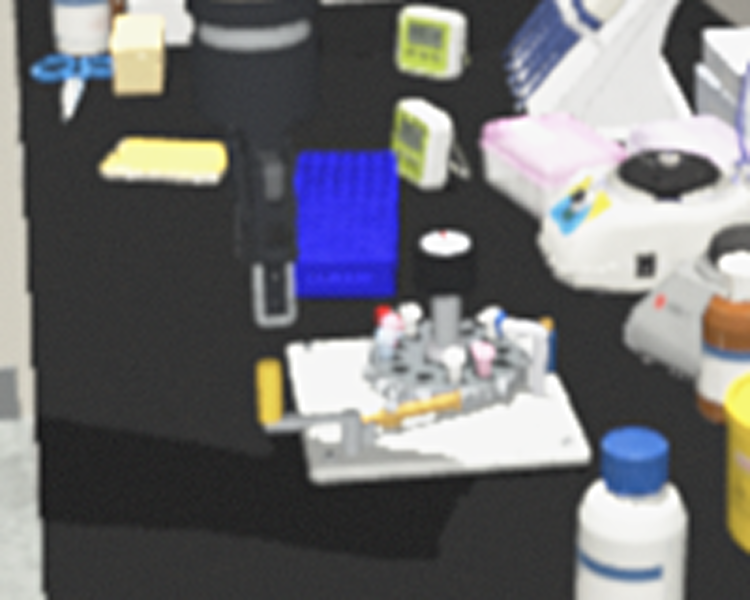

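The side picture shows the open hand above the yellow post (post crop ~(270,390), fingers ~(275,295)); lever and carousel stand as expected.

Call:
servo_tool(
  deltas=[
    [0.04, -0.01, 0.6, 0, 0, 0.3, 85],
    [0, 0, 0.6, 0, 0, 0, 85],
    [0, 0, 0.6, 0, 0, 0, 85],
    [0, 0, 0.45, 0, 0, 0, 85],
    [0, 0, 0, 0, 0, 0, 60],
    [0, 0, 0, 0, 0, 0, 35],
    [0, 0, 0, 0, 0, 0, 10],
    [0, 0, 0, 0, 0, 0, 5],
  ],
)

```text
time_s: 23.0
ee_pos: [0.4561, -0.0765, 0.2211]
tool_rot: [0.001, 0.002, 1.0, -0.0]
wrist_force: [-0.4, -0.2, -0.1]
gripper_width: 0.327
grasp_force: 0.0
```

```bash
python3 -c "
from h import *
avg(1)"
```

```text
[[-0.002]
 [-0.005]]
Mz -0.002 e6 -0.005 F [-0.43 -0.2 ]
t 23.0 p [ 0.4561 -0.0765  0.2211] yawy 89.83 tilt [ 0.0014 -0.0005] q6 -0.45 F [-0.43 -0.2  -0.12] M [ 0.002  0.094 -0.002] w 0.327 g 0.0
```

Call:
servo_tool(
  deltas=[
    [0, 0, 0, 0, 0, 0, 5],
    [0, 0, 0, 0, 0, 0, 5],
    [0, 0, 0, 0, 0, 0, 5],
    [0, 0, 0, 0, 0, 0, 5],
    [0, -0.087, 0, 0, 0, -3, 5],
    [0, -0.1745, 0, 0, 0, -6, 5],
    [0, -0.1745, 0, 0, 0, -6, 5],
    [0, -0.087, 0, 0, 0, -3, 5],
  ],
)

```text
time_s: 23.8
ee_pos: [0.4584, -0.0922, 0.2209]
tool_rot: [0.002, -0.157, 0.988, -0.0]
wrist_force: [6.5, 2.1, -0.9]
gripper_width: 0.139
grasp_force: 58.5
```

```bash
python3 -c "
from h import *
avg(1)"
```

```text
[[-0.13 ]
 [ 0.134]]
Mz -0.130 e6 0.134 F [6.45 2.13]
t 23.8 p [ 0.4584 -0.0922  0.2209] yawy 108.05 tilt [0.0036 0.0002] q6 -0.79 F [ 6.45  2.13 -0.9 ] M [ 0.466 -1.428 -0.13 ] w 0.139 g 58.5
```

Call:
servo_tool(
  deltas=[
    [-0.02, -0.1745, 0, 0, 0, -6, 5],
    [-0.005, -0.1745, 0, 0, 0, -6, 5],
    [-0.005, -0.1745, 0, 0, 0, -6, 5],
    [-0.005, -0.1745, 0, 0, 0, -6, 5],
    [-0.005, -0.1745, 0, 0, 0, -6, 5],
    [-0.005, -0.1745, 0, 0, 0, -4, 5],
    [0, 0, 0, 0, 0, 0, 5],
    [0, 0, 0, 0, 0, 0, 5],
  ],
)

```text
time_s: 24.6
ee_pos: [0.4763, -0.1165, 0.2208]
tool_rot: [0.002, -0.437, 0.899, 0.0]
wrist_force: [6.9, 8.0, 1.3]
gripper_width: 0.142
grasp_force: 59.0
```

```bash
python3 -c "
from h import *
avg(1)"
```

```text
[[-0.07 ]
 [-0.174]]
Mz -0.070 e6 -0.174 F [6.87 8.02]
t 24.6 p [ 0.4763 -0.1165  0.2208] yawy 141.88 tilt [0.0035 0.0025] q6 -1.41 F [6.87 8.02 1.28] M [ 1.611 -1.359 -0.07 ] w 0.142 g 59.0
```

Call:
servo_tool(
  deltas=[
    [-0.045, -0.174, 0, 0, 0, -6, 5],
    [-0.0155, -0.174, 0, 0, 0, -6, 5],
    [-0.0155, -0.174, 0, 0, 0, -6, 5],
    [-0.0155, -0.174, 0, 0, 0, -6, 5],
    [-0.0155, -0.174, 0, 0, 0, -6, 5],
    [-0.0155, -0.174, 0, 0, 0, -6, 5],
    [0, 0, 0, 0, 0, 0, 5],
    [0, 0, 0, 0, 0, 0, 5],
  ],
)

```text
time_s: 25.4
ee_pos: [0.5063, -0.1261, 0.2209]
tool_rot: [0.001, -0.694, 0.72, -0.001]
wrist_force: [4.1, 2.9, 1.6]
gripper_width: 0.144
grasp_force: 59.0
```

```bash
python3 -c "
from h import *
avg(1)
p=ctrl.sense()['ee_pos']; d=p[:2]-np.array([.5057,-.0761]); print(np.hypot(*d),np.degrees(np.arctan2(*d[::-1]))%360)"
```

```text
[[-0.135]
 [-0.241]]
Mz -0.135 e6 -0.241 F [4.08 2.88]
t 25.4 p [ 0.5063 -0.1261  0.2209] yawy 177.84 tilt [0.003  0.0003] q6 -2.03 F [4.08 2.88 1.59] M [ 0.554 -1.04  -0.135] w 0.144 g 59.0
0.04996882422179004 270.6880114400881
```

Call:
servo_tool(
  deltas=[
    [-0.007, -0.087, 0, 0, 0, -3, 5],
    [-0.007, -0.087, 0, 0, 0, -3, 5],
    [-0.003, -0.0435, 0, 0, 0, -1.5, 5],
    [-0.003, -0.0435, 0, 0, 0, -1.5, 5],
    [0, 0, 0, 0, 0, 0, 5],
    [0, 0, 0, 0, 0, 0, 5],
    [0, 0, 0, 0, 0, 0, 5],
    [0, 0, 0, 0, 0, 0, 5],
  ],
)

```text
time_s: 26.2
ee_pos: [0.513, -0.1256, 0.2209]
tool_rot: [0.0, 0.747, -0.664, 0.0]
wrist_force: [-3.7, -0.9, 8.7]
gripper_width: 0.143
grasp_force: 59.7
```

```bash
python3 -c "
from h import *
avg(1)
p=ctrl.sense()['ee_pos']; d=p[:2]-np.array([.5057,-.0761]); print(np.hypot(*d),np.degrees(np.arctan2(*d[::-1]))%360)"
```

```text
[[-0.576]
 [-0.529]]
Mz -0.576 e6 -0.529 F [-3.74 -0.89]
t 26.2 p [ 0.513  -0.1256  0.2209] yawy -173.26 tilt [-0.0005 -0.0008] q6 -2.18 F [-3.74 -0.89  8.75] M [ 0.063  0.753 -0.576] w 0.143 g 59.7
0.05004859343646636 278.3746974563704
```

Call:
servo_tool(
  deltas=[
    [-0.003, -0.0435, 0, 0, 0, -1, 5],
    [-0.002, -0.03, 0, 0, 0, 0, 5],
    [0, 0, 0, 0, 0, 0, 5],
    [0, 0, 0, 0, 0, 0, 5],
    [0, 0, 0, 0, 0, 0, 5],
    [0, 0, 0, 0, 0, 0, 5],
    [0, 0, 0, 0, 0, 0, 5],
    [0, 0, 0, 0, 0, 0, 5],
  ],
)

```text
time_s: 27.0
ee_pos: [0.514, -0.1249, 0.2208]
tool_rot: [0.002, 0.754, -0.657, -0.002]
wrist_force: [-15.1, -0.6, 16.8]
gripper_width: 0.141
grasp_force: 60.7
```

```bash
python3 -c "
from h import *
avg(1)
p=ctrl.sense()['ee_pos']; d=p[:2]-np.array([.5057,-.0761]); print(np.hypot(*d),np.degrees(np.arctan2(*d[::-1]))%360)"
```

```text
[[0.457]
 [0.466]]
Mz 0.457 e6 0.466 F [-15.12  -0.59]
t 27.0 p [ 0.514  -0.1249  0.2208] yawy -172.19 tilt [-0.0046 -0.0007] q6 -2.19 F [-15.12  -0.59  16.77] M [0.153 2.936 0.457] w 0.141 g 60.7
0.0494940759632657 279.6498791754127
```

Call:
servo_tool(
  deltas=[
    [0, 0.03, 0, 0, 0, 0, 5],
    [0, 0, 0, 0, 0, 0, 60],
    [0, 0, 0, 0, 0, 0, 60],
    [0, 0, 0, 0, 0, 0, 60],
    [0, 0, -0.3, 0, 0, 0, 60],
    [0, 0, -0.8, 0, 0, 0, 60],
    [0, 0, -0.9, 0, 0, 0, 60],
    [0, 0, -0.9, 0, 0, 0, 60],
  ],
)

```text
time_s: 27.8
ee_pos: [0.5143, -0.1249, 0.3086]
tool_rot: [-0.0, 0.754, -0.657, -0.0]
wrist_force: [0.8, -0.1, -0.2]
gripper_width: 0.702
grasp_force: 0.0
```

```bash
python3 -c "
from h import *
avg(1)
for c in('side','top'):
  snap(c,c+'5')
  for q in('lever_post','lever_axis','dog_face','stop_face','knob_grip'):
    for r in ctrl.pinpoint(c,q)[:1]: print(c,q,r['p'],np.round(r['pixel'],1),atz(c,r['pixel'],.1 if 'knob' in q else .066 if 'lever' in q else .038))
a=cv2.imread('pics/side5.png')[190:310,260:420];cv2.imwrite('pics/s5c.png',cv2.resize(a,(800,600),interpolation=cv2.INTER_CUBIC))
a=cv2.imread('pics/top5.png')[150:310,230:430];cv2.imwrite('pics/t5c.png',cv2.resize(a,(750,600),interpolation=cv2.INTER_CUBIC))
to(.5848,.015,.2547)"
```

```text
[[0.048]
 [0.   ]]
Mz 0.048 e6 0.000 F [ 0.81 -0.13]
t 27.8 p [ 0.5143 -0.1249  0.3086] yawy -172.18 tilt [-0.  0.] q6 -2.19 F [ 0.81 -0.13 -0.22] M [0.021 0.    0.048] w 0.702 g 0.0
side lever_post 0.49 [261.5 330.5] [ 0.51423573 -0.1362986   0.066     ]
side lever_axis 0.73 [248.  323.6] [ 0.51030192 -0.06375792  0.066     ]
side dog_face 0.6 [236.3 334.2] [0.55677284 0.05866935 0.038     ]
side stop_face 0.56 [239.7 368.2] [0.63703722 0.02013556 0.038     ]
side knob_grip 0.57 [217.7 349. ] [0.58902219 0.02540439 0.1       ]
top lever_axis 0.87 [247.9 363.5] [ 0.49834386 -0.0768026   0.066     ]
top dog_face 0.72 [225.4 294.2] [0.55407995 0.07155791 0.038     ]
top stop_face 0.43 [182.5 316.4] [0.65027647 0.02199514 0.038     ]
top knob_grip 0.71 [205.2 321.4] [0.58448113 0.01117504 0.1       ]
t 28.4 p [ 0.5143 -0.1249  0.3066] yawy -172.18 tilt [-0.0008  0.0005] q6 -2.19 F [-0.33  0.62  0.94] M [ 0.016  0.003 -0.012] w 0.699 g 0.0
units [-4.301 -2.964  1.732]
```

View pics/s5c.png

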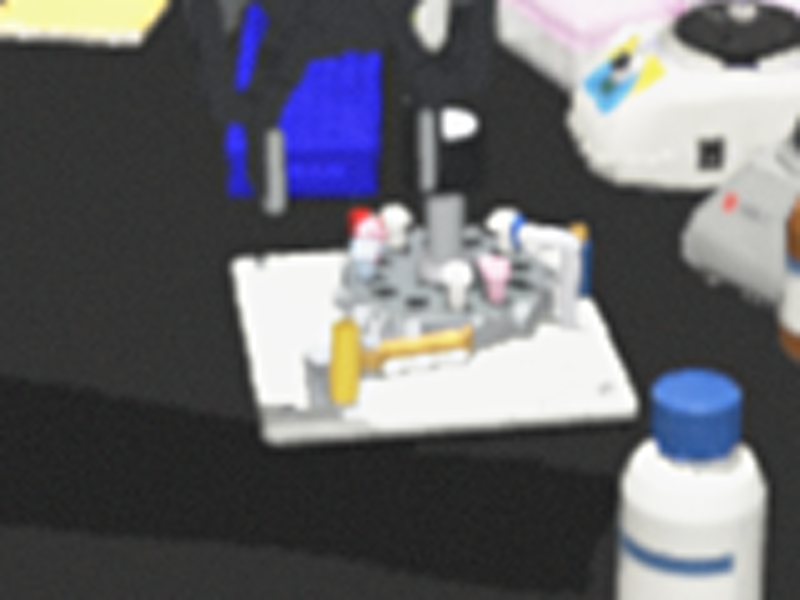

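View pics/t5c.png

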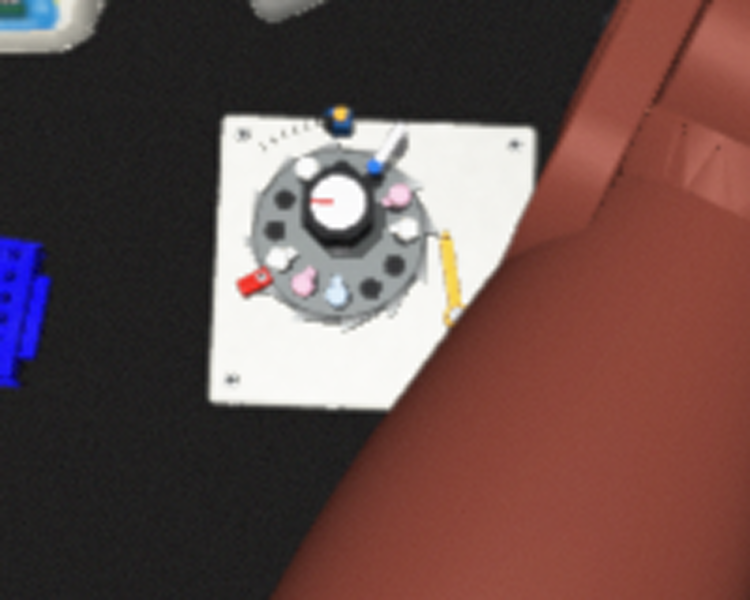

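The side picture shows the lever swung over (post crop ~(343,360), in front of its pivot). The top picture shows the red line pointing left at (320,201), the dog at (255,282), the stop at (340,120) and the pawl tip clear at (445,235).

Call:
servo_tool(
  deltas=[
    [-0.86, -0.593, 0, 0, 0, 0, 75],
    [-0.86, -0.593, 0, 0, 0, 0, 75],
    [-0.86, -0.593, 0, 0, 0, 0, 75],
    [-0.86, -0.593, 0, 0, 0, 0, 75],
    [-0.86, -0.593, 0, 0, 0, 0, 75],
    [0, 0, 0.2, 0, 0, 6, 75],
    [0, 0, 0.3, 0, 0, 5.8, 75],
    [0, 0, 0, 0, 0, 0, 75],
  ],
)

```text
time_s: 29.2
ee_pos: [0.5846, 0.0153, 0.2907]
tool_rot: [-0.001, -0.682, 0.732, 0.001]
wrist_force: [1.0, -0.1, -0.9]
gripper_width: 0.879
grasp_force: 0.0
```

```bash
python3 -c "
from h import *
to(.5847,.0152,.2547,176)
ax=np.array([.5840,.0150])
for f in('top0','top5'):
  im=cv2.imread(f'pics/{f}.png'); h=cv2.cvtColor(im,cv2.COLOR_BGR2HSV); 
  red=(((h[...,0]<8)|(h[...,0]>172))&(h[...,1]>170)&(h[...,2]>90))
  blue=((h[...,0]>95)&(h[...,0]<130)&(h[...,1]>110)&(h[...,2]>35))
  org=((h[...,0]>8)&(h[...,0]<25)&(h[...,1]>140)&(h[...,2]>100))
  dark=(h[...,2]<70)
  for nm,m,z in(('dog',red,.044),('stopblue',blue,.05),('org',org,.05),('dark',dark,.05)):
    p=np.argwhere(m[150:240,280:340])+[150,280]
    W=np.array([atz('top',q,z)[:2] for q in p])-ax; r=np.hypot(*W.T); k=(r>.05)&(r<(.075 if nm=='dog' else .1))
    if nm=='dark': k=(r>.056)&(r<.075)
    a=np.degrees(np.arctan2(W[k,1],W[k,0])); 
    if len(a): print(f,nm,k.sum(),'ang %.1f %.1f..%.1f'%(a.mean(),a.min(),a.max()),'r',r[k].mean().round(4),r[k].min().round(4),r[k].max().round(4))
im=cv2.imread('pics/top0.png')[165:205,290:340]; cv2.imwrite('pics/z.png',cv2.resize(im,(750,600),interpolation=cv2.INTER_NEAREST))
"
```

```text
t 29.2 p [0.5846 0.0153 0.2907] yawy 175.96 tilt [-0.0023  0.0005] q6 -1.70 F [ 1.   -0.05 -0.9 ] M [0.015 0.046 0.001] w 0.879 g 0.0
units [ 0.002 -0.005  1.199]
az -0.04
top0 dog 15 ang 36.9 33.2..40.3 r 0.0617 0.0505 0.0667
top0 stopblue 20 ang -1.1 -6.9..6.3 r 0.0625 0.0573 0.0711
top0 org 9 ang -1.6 -2.9..0.9 r 0.0696 0.0663 0.0732
top0 dark 83 ang 15.9 -27.3..100.3 r 0.0713 0.0573 0.075
top5 dog 19 ang 121.7 117.2..126.2 r 0.0598 0.0513 0.0652
top5 stopblue 20 ang -1.1 -6.9..6.3 r 0.0625 0.0573 0.0711
top5 org 9 ang -1.6 -2.9..0.9 r 0.0696 0.0663 0.0732
top5 dark 79 ang 16.8 -27.3..100.3 r 0.0718 0.0597 0.075
```

View pics/z.png

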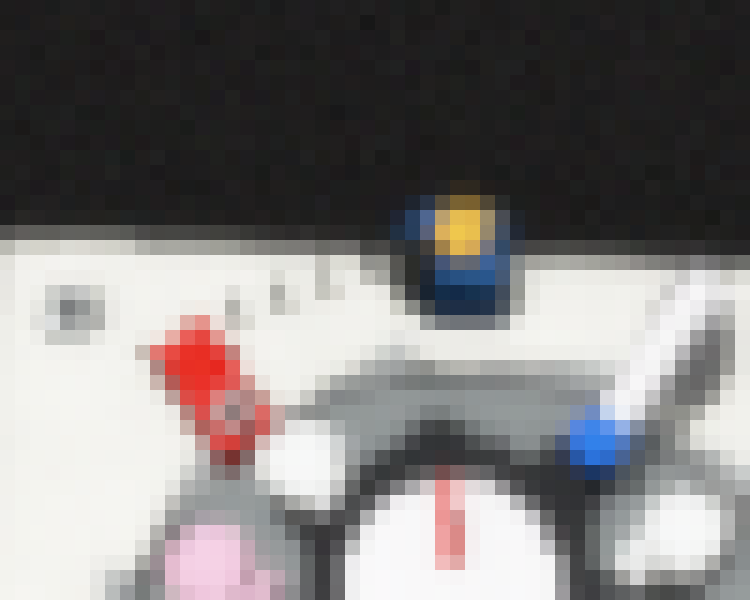

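The enlarged picture shows the dog (zoom ~(215,390)) and the stop with its black bumper on the left side (~(395,280)), about 30° apart as seen from the axis at the start, so home is roughly 108° back from here.

Call:
servo_tool(
  deltas=[
    [0, 0, 0.4, 0, 0, 0, 75],
    [0, 0, 0.4, 0, 0, 0, 75],
    [0, 0, 0.4, 0, 0, 0, 75],
    [0, 0, 0, 0, 0, 0, 60],
    [0, 0, 0, 0, 0, 0, 44],
    [0, 0, 0, 0, 0, 0, 30],
    [0, 0, 0, 0, 0, 0, 30],
    [0, 0, 0, 0, 0, 0, 30],
  ],
)

```text
time_s: 30.0
ee_pos: [0.5855, 0.0148, 0.2568]
tool_rot: [0.001, -0.682, 0.731, -0.001]
wrist_force: [5.4, -0.4, -1.8]
gripper_width: 0.457
grasp_force: 64.9
```

```bash
python3 -c "
from h import *
avg(1)"
```

```text
[[ 0.006]
 [-0.029]]
Mz 0.006 e6 -0.029 F [ 5.37 -0.38]
t 30.0 p [0.5855 0.0148 0.2568] yawy 176.02 tilt [ 0.0018 -0.0002] q6 -1.70 F [ 5.37 -0.38 -1.78] M [-0.068 -0.695  0.006] w 0.457 g 64.9
```

Call:
servo_tool(
  deltas=[
    [0, -0.02, 0, 0, 0, 5, 30],
    [0, 0, 0, 0, 0, 6.5, 30],
    [0, 0, 0, 0, 0, 6.5, 30],
    [0, 0, 0, 0, 0, 6.5, 30],
    [0, 0, 0, 0, 0, 6.5, 30],
    [0, 0, 0, 0, 0, 6.5, 30],
    [0, 0, 0, 0, 0, 6.5, 30],
    [0, 0, 0, 0, 0, 6.5, 30],
  ],
)

```text
time_s: 30.8
ee_pos: [0.5856, 0.0149, 0.2568]
tool_rot: [0.0, -0.303, 0.953, 0.0]
wrist_force: [-1.2, -0.1, 1.4]
gripper_width: 0.454
grasp_force: 65.5
```

Call:
servo_tool(
  deltas=[
    [0, 0, 0, 0, 0, 6.5, 30],
    [0, 0, 0, 0, 0, 6.5, 30],
    [0, 0, 0, 0, 0, 6.5, 30],
    [0, 0, 0, 0, 0, 6.5, 30],
    [0, 0, 0, 0, 0, 6, 30],
    [0, 0, 0, 0, 0, 4, 30],
    [0, 0, 0, 0, 0, 2, 30],
    [0, 0, 0, 0, 0, 0, 30],
  ],
)

```text
time_s: 31.6
ee_pos: [0.5855, 0.0151, 0.2568]
tool_rot: [0.0, 0.022, 1.0, 0.0]
wrist_force: [-2.2, 2.9, 3.7]
gripper_width: 0.458
grasp_force: 65.5
```

```bash
python3 -c "
from h import *
avg(3)
snap('side','s6')
im=cv2.imread('pics/s6.png')[205:265,300:400]; cv2.imwrite('pics/z6.png',cv2.resize(im,(800,480),interpolation=cv2.INTER_CUBIC))"
```

```text
[[-0.093 -0.038 -0.057]
 [ 0.463  0.167  0.001]]
Mz -0.063 e6 0.210 F [-2.61  2.92]
t 31.7 p [0.5855 0.0151 0.2567] yawy 87.60 tilt [-0.      0.0006] q6 -0.16 F [-3.39  3.    5.75] M [ 0.572  0.496 -0.057] w 0.459 g 65.6
```

View pics/z6.png

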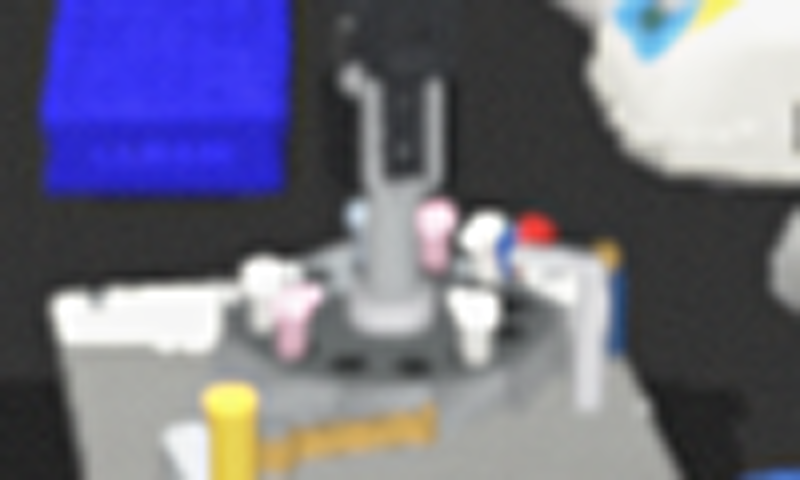

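The side picture shows the red dog (zoom (535,228)) still left of the stop block ((615,290)), with the hand on the knob.

Call:
servo_tool(
  deltas=[
    [0, 0, 0, 0, 0, 2, 30],
    [0, 0, 0, 0, 0, 3, 30],
    [0, 0, 0, 0, 0, 3, 30],
    [0, 0, 0, 0, 0, 2, 30],
    [0, 0, 0, 0, 0, 1, 30],
    [0, 0, 0, 0, 0, 0.5, 30],
    [0, 0, 0, 0, 0, 0, 30],
    [0, 0, 0, 0, 0, 0, 30],
  ],
)

```text
time_s: 32.55
ee_pos: [0.5855, 0.0151, 0.2568]
tool_rot: [0.0, 0.121, 0.993, 0.0]
wrist_force: [-3.0, 3.8, 6.5]
gripper_width: 0.453
grasp_force: 65.9
```

```bash
python3 -c "
from h import *
avg(1)
for q in('dog_face','stop_face'):
  snap('side')
  for r in ctrl.pinpoint('side',q)[:1]: print(q,r['p'],np.round(r['pixel'],1),atz('side',r['pixel'],.038))"
```

```text
[[-0.075]
 [-0.072]]
Mz -0.075 e6 -0.072 F [-3.04  3.78]
t 32.55 p [0.5855 0.0151 0.2568] yawy 76.09 tilt [0.0001 0.0007] q6 0.05 F [-3.04  3.78  6.49] M [ 0.66   0.608 -0.075] w 0.453 g 65.9
dog_face 0.74 [238.2 370.7] [0.64532312 0.02776797 0.038     ]
stop_face 0.61 [239.7 370.8] [0.64343499 0.01877899 0.038     ]
```

Call:
servo_tool(
  deltas=[
    [0, 0, 0, 0, 0, 0.4, 30],
    [0, 0, 0, 0, 0, 0.4, 30],
    [0, 0, 0, 0, 0, 0.4, 30],
    [0, 0, 0, 0, 0, 0.3, 30],
    [0, 0, 0, 0, 0, 0, 30],
    [0, 0, 0, 0, 0, 0, 30],
    [0, 0, 0, 0, 0, 0, 30],
    [0, 0, 0, 0, 0, 0, 30],
  ],
)

```text
time_s: 33.55
ee_pos: [0.5855, 0.0151, 0.2568]
tool_rot: [0.0, 0.134, 0.991, 0.0]
wrist_force: [-3.0, 4.0, 5.6]
gripper_width: 0.457
grasp_force: 65.9
```

```bash
python3 -c "
from h import *
avg(1)"
```

```text
[[-0.014]
 [-0.033]]
Mz -0.014 e6 -0.033 F [-2.96  4.04]
t 33.55 p [0.5855 0.0151 0.2568] yawy 74.60 tilt [0.0001 0.0007] q6 0.07 F [-2.96  4.04  5.56] M [ 0.771  0.637 -0.014] w 0.457 g 65.9
```

Call:
servo_tool(
  deltas=[
    [0, 0, 0, 0, 0, 0.3, 30],
    [0, 0, 0, 0, 0, 0.3, 30],
    [0, 0, 0, 0, 0, 0.3, 30],
    [0, 0, 0, 0, 0, 0.2, 30],
    [0, 0, 0, 0, 0, 0, 30],
    [0, 0, 0, 0, 0, 0, 30],
    [0, 0, 0, 0, 0, 0, 30],
    [0, 0, 0, 0, 0, 0, 30],
  ],
)

```text
time_s: 34.35
ee_pos: [0.5855, 0.0151, 0.2568]
tool_rot: [0.0, 0.144, 0.99, 0.0]
wrist_force: [-3.2, 2.7, 5.3]
gripper_width: 0.459
grasp_force: 65.9
```

```bash
python3 -c "
from h import *
avg(1)"
```

```text
[[-0.015]
 [-0.004]]
Mz -0.015 e6 -0.004 F [-3.17  2.73]
t 34.35 p [0.5855 0.0151 0.2568] yawy 73.50 tilt [0.0001 0.0007] q6 0.09 F [-3.17  2.73  5.31] M [ 0.7    0.535 -0.015] w 0.459 g 65.9
```

Call:
servo_tool(
  deltas=[
    [0, 0, 0, 0, 0, 0.2, 30],
    [0, 0, 0, 0, 0, 0.2, 30],
    [0, 0, 0, 0, 0, 0.2, 30],
    [0, 0, 0, 0, 0, 0.2, 30],
    [0, 0, 0, 0, 0, 0.1, 30],
    [0, 0, 0, 0, 0, 0, 30],
    [0, 0, 0, 0, 0, 0, 30],
    [0, 0, 0, 0, 0, 0, 30],
  ],
)

```text
time_s: 35.15
ee_pos: [0.5855, 0.0152, 0.2567]
tool_rot: [-0.0, 0.151, 0.988, 0.0]
wrist_force: [-2.9, 3.5, 5.7]
gripper_width: 0.457
grasp_force: 66.0
```

```bash
python3 -c "
from h import *
avg(1)"
```

```text
[[0.031]
 [0.024]]
Mz 0.031 e6 0.024 F [-2.91  3.47]
t 35.15 p [0.5855 0.0152 0.2567] yawy 72.60 tilt [0.0001 0.0007] q6 0.11 F [-2.91  3.47  5.68] M [0.695 0.619 0.031] w 0.457 g 66.0
```

Call:
servo_tool(
  deltas=[
    [0, 0, 0, 0, 0, 0.2, 30],
    [0, 0, 0, 0, 0, 0.2, 30],
    [0, 0, 0, 0, 0, 0.2, 30],
    [0, 0, 0, 0, 0, 0.2, 30],
    [0, 0, 0, 0, 0, 0.1, 30],
    [0, 0, 0, 0, 0, 0, 30],
    [0, 0, 0, 0, 0, 0, 30],
    [0, 0, 0, 0, 0, 0, 30],
  ],
)

```text
time_s: 35.95
ee_pos: [0.5855, 0.0152, 0.2568]
tool_rot: [0.0, 0.159, 0.987, 0.0]
wrist_force: [-3.1, 3.6, 4.6]
gripper_width: 0.455
grasp_force: 66.0
```

```bash
python3 -c "
from h import *
avg(1)"
```

```text
[[-0.014]
 [ 0.024]]
Mz -0.014 e6 0.024 F [-3.08  3.58]
t 35.95 p [0.5855 0.0152 0.2568] yawy 71.70 tilt [0.0002 0.0007] q6 0.12 F [-3.08  3.58  4.65] M [ 0.721  0.542 -0.014] w 0.455 g 66.0
```

Call:
servo_tool(
  deltas=[
    [0, 0, 0, 0, 0, 0.2, 30],
    [0, 0, 0, 0, 0, 0.2, 30],
    [0, 0, 0, 0, 0, 0.2, 30],
    [0, 0, 0, 0, 0, 0.2, 30],
    [0, 0, 0, 0, 0, 0.1, 30],
    [0, 0, 0, 0, 0, 0, 30],
    [0, 0, 0, 0, 0, 0, 30],
    [0, 0, 0, 0, 0, 0, 30],
  ],
)

```text
time_s: 36.75
ee_pos: [0.5855, 0.0152, 0.2568]
tool_rot: [-0.0, 0.167, 0.986, 0.0]
wrist_force: [-2.4, 4.2, 5.3]
gripper_width: 0.459
grasp_force: 66.0
```

```bash
python3 -c "
from h import *
avg(1)"
```

```text
[[0.042]
 [0.024]]
Mz 0.042 e6 0.024 F [-2.41  4.17]
t 36.75 p [0.5855 0.0152 0.2568] yawy 70.80 tilt [0.0001 0.0007] q6 0.14 F [-2.41  4.17  5.29] M [0.7   0.636 0.042] w 0.459 g 66.0
```

Call:
servo_tool(
  deltas=[
    [0, 0, 0, 0, 0, 0.2, 30],
    [0, 0, 0, 0, 0, 0.2, 30],
    [0, 0, 0, 0, 0, 0.2, 30],
    [0, 0, 0, 0, 0, 0.2, 30],
    [0, 0, 0, 0, 0, 0.1, 30],
    [0, 0, 0, 0, 0, 0, 30],
    [0, 0, 0, 0, 0, 0, 30],
    [0, 0, 0, 0, 0, 0, 30],
  ],
)

```text
time_s: 37.55
ee_pos: [0.5855, 0.0152, 0.2567]
tool_rot: [-0.0, 0.174, 0.985, 0.0]
wrist_force: [-1.9, 3.0, 5.0]
gripper_width: 0.459
grasp_force: 66.0
```

```bash
python3 -c "
from h import *
avg(1)"
```

```text
[[0.014]
 [0.024]]
Mz 0.014 e6 0.024 F [-1.9   2.95]
t 37.55 p [0.5855 0.0152 0.2567] yawy 69.90 tilt [0.0001 0.0008] q6 0.15 F [-1.9   2.95  5.01] M [0.775 0.6   0.014] w 0.459 g 66.0
```

Call:
servo_tool(
  deltas=[
    [0, 0, 0, 0, 0, 0.2, 30],
    [0, 0, 0, 0, 0, 0.2, 30],
    [0, 0, 0, 0, 0, 0.2, 30],
    [0, 0, 0, 0, 0, 0.2, 30],
    [0, 0, 0, 0, 0, 0.1, 30],
    [0, 0, 0, 0, 0, 0, 30],
    [0, 0, 0, 0, 0, 0, 30],
    [0, 0, 0, 0, 0, 0, 30],
  ],
)

```text
time_s: 38.35
ee_pos: [0.5855, 0.0152, 0.2568]
tool_rot: [-0.0, 0.182, 0.983, 0.0]
wrist_force: [-1.8, 3.7, 5.1]
gripper_width: 0.454
grasp_force: 66.0
```

```bash
python3 -c "
from h import *
avg(1)"
```

```text
[[0.026]
 [0.024]]
Mz 0.026 e6 0.024 F [-1.85  3.75]
t 38.35 p [0.5855 0.0152 0.2568] yawy 69.00 tilt [0.0001 0.0007] q6 0.17 F [-1.85  3.75  5.07] M [0.784 0.618 0.026] w 0.454 g 66.0
```

Call:
servo_tool(
  deltas=[
    [0, 0, 0, 0, 0, 0.2, 30],
    [0, 0, 0, 0, 0, 0.2, 30],
    [0, 0, 0, 0, 0, 0.2, 30],
    [0, 0, 0, 0, 0, 0.2, 30],
    [0, 0, 0, 0, 0, 0.1, 30],
    [0, 0, 0, 0, 0, 0, 30],
    [0, 0, 0, 0, 0, 0, 30],
    [0, 0, 0, 0, 0, 0, 30],
  ],
)

```text
time_s: 39.15
ee_pos: [0.5855, 0.0152, 0.2568]
tool_rot: [0.0, 0.19, 0.982, 0.0]
wrist_force: [-3.6, 3.8, 5.8]
gripper_width: 0.455
grasp_force: 66.2
```

```bash
python3 -c "
from h import *
avg(1)"
```

```text
[[0.391]
 [0.406]]
Mz 0.391 e6 0.406 F [-3.58  3.8 ]
t 39.15 p [0.5855 0.0152 0.2568] yawy 68.14 tilt [0.0001 0.0007] q6 0.18 F [-3.58  3.8   5.8 ] M [0.704 0.579 0.391] w 0.455 g 66.2
```

Call:
servo_tool(
  deltas=[
    [0, 0, 0, 0, 0, 0, 30],
    [0, 0, 0, 0, 0, 0, 30],
    [0, 0, 0, 0, 0, 0, 30],
    [0, 0, 0, 0, 0, 0, 45],
    [0, 0, 0, 0, 0, 0, 75],
    [0, 0, 0, 0, 0, 0, 75],
    [0, 0, 0, 0, 0, 0, 75],
    [0, 0, 0, 0, 0, 0, 75],
  ],
)

```text
time_s: 39.95
ee_pos: [0.5856, 0.0147, 0.2561]
tool_rot: [0.0, 0.191, 0.982, -0.0]
wrist_force: [-0.3, -0.1, 0.4]
gripper_width: 0.883
grasp_force: 0.0
```

Call:
servo_tool(
  deltas=[
    [0, 0, -0.3, 0, 0, 0, 75],
    [0, 0, -0.7, 0, 0, 0, 75],
    [0, 0, -0.9, 0, 0, 0, 75],
    [0, 0, -0.9, 0, 0, 0, 75],
    [0, 0, -0.6, 0, 0, 0, 75],
    [0, 0, 0, 0, 0, 0, 75],
    [0, 0, 0, 0, 0, 0, 75],
    [0, 0, 0, 0, 0, 0, 75],
  ],
)

```text
time_s: 40.75
ee_pos: [0.5854, 0.0149, 0.3571]
tool_rot: [-0.001, 0.191, 0.982, 0.0]
wrist_force: [0.1, -0.4, 0.1]
gripper_width: 0.878
grasp_force: 0.0
```

```bash
python3 -c "
from h import *
avg(1)
im=snap('side','s7')
for q in('dog_face','stop_face','lever_post'):
  for r in ctrl.pinpoint('side',q)[:1]: print(q,r['p'],np.round(r['pixel'],1),atz('side',r['pixel'],.066 if 'lev' in q else .038))
im=cv2.imread('pics/s7.png')[205:265,300:400]; cv2.imwrite('pics/z7.png',cv2.resize(im,(800,480),interpolation=cv2.INTER_CUBIC))"
```

```text
[[-0.049]
 [-0.   ]]
Mz -0.049 e6 -0.000 F [ 0.06 -0.41]
t 40.75 p [0.5854 0.0149 0.3571] yawy 68.02 tilt [-0.0015  0.0003] q6 0.19 F [ 0.06 -0.41  0.07] M [ 0.004 -0.019 -0.049] w 0.878 g 0.0
dog_face 0.49 [237.9 372.5] [0.65021119 0.02862071 0.038     ]
stop_face 0.4 [238.6 370.4] [0.6440104  0.02553195 0.038     ]
lever_post 0.74 [259.5 330.5] [ 0.51592034 -0.1264702   0.066     ]
```

View pics/z7.png

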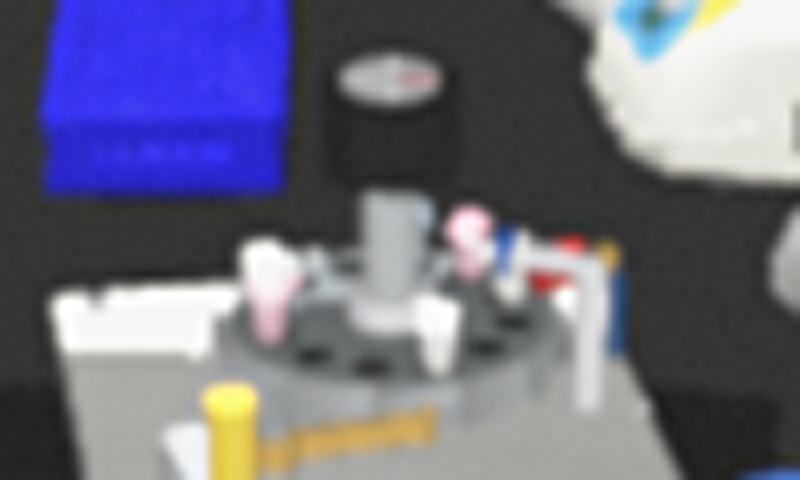

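The picture shows the dog (zoom ~(560,260)) up against the stop ((610,290)), the lever over at (230,430) and the hand clear of everything.

```bash
python3 -c "
from station import ctrl
print(ctrl.hand_in())"
```

```text
the job is handed in; nothing more can be done
None
```

I handed the job in at about 41 s of the 67 s. All three clicks were borne on the pawl at an estimated 7–8 N each, the lever is swung over to its end stop, and the dog was pressed on the home stop at about 5–6 N and left there with the hand clear. `hand_in()` returned no verdict, so I have no confirmation that it passed.

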